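Switch on the dust extractor under its guard flap

TASK

Switch on the dust extractor at the grey control box on the shoemaker's bench: with closed fingertips reach under the front edge of the hinged metal flap, lift it on the back of a finger and, while the flap is held up like this, push the toggle lever beneath it sideways from the left all the way over to the right (as the robot sees it); then draw back and let the flap drop shut. Grasp nothing, be gentle with the flap and the switch, and leave the button, the knob and the things on the bench as they are.

Things in the scene. Friction and masses are not known exactly. Their poses are not given: they have to be found in the camera images.
- control_box: fixed grey box screwed to the bench, 100 deep (x) x 280 wide (y) x 60 high (mm). Origin: centre of its underside; +x points away from the robot (box turned up to about 0.3 rad), +y to its left, z up. In its middle a guard flap covers a toggle; the 50 mm gap from the panel (z = 60) up to the closed flap is open at the front and both sides. A button and a knob stand on the panel outside the flap.
- flap (a joint): the guard: a level aluminium plate, 70 from hinge to front edge, 110 wide, 4 thick (mm), 0.07 to 0.14 kg, a round bead (diameter 8) along its front edge, which lies flush above the box's front face. Hinged at its far end; 0 = closed (level), grows as the front edge rises, stop at 1.4 rad. It falls shut from any angle when let go. About 0.5 N under the front edge lifts it.
- flap_edge (a point): the middle of the flap's front bead (its axis); when closed at box x = -50, y = 0, z = 112 mm. Lift it from below, upwards; pushed straight back from the front it jams
- flap_hinge (a point): middle of the flap's hinge line, which is parallel to the box's y axis, at box x = +20, y = 0, z = 112 mm; carried by two posts, 10 wide, at y = +-62 mm, which rise 6 mm above the hinge line
- toggle (a joint): the toggle lever under the flap (rad): 0 to 0.1 = off, at 0 leaning 0.35 rad to the left (box +y); 0.7 = on, leaning 0.35 rad to the right (box -y). It swings straight sideways. Pivot at box x = -37, y = 0, z = 64 mm; a steel rod of diameter 8 with a ball of diameter 14 on its end, 36 mm from the pivot. Stiff, stays where it is left; about 1.7 N at the ball moves it.
- toggle_tip (a point): centre of the ball on the end of the toggle; at 0 at box x = -37, y = +12, z = 98 mm, when on at y = -12, same height
- button (a joint): spring push button on the panel, about 0.1 m to the left of the flap's middle (box x = 0, y = +105 mm); 0 = out. Not to be pressed
- knob (a joint): rotary knob on the panel, about 0.1 m to the right of the flap's middle (box x = 0, y = -105 mm), reads 0 rad. Not to be turned
- shoe_last_mid (a point): a pale wooden shoe last, about 245 long, 72 wide, 110 high; the point is 40 above its underside (mm). Loose; not to be moved
- glue_jar_mid (a point): a closed jar, 68 across, 100 high, standing about 0.2 m to the left of the control box's middle (+y of the box); the point is its centre (mm). Loose; not to be moved
- hammer_mid (a point): a hammer lying about 0.22 m to the right of the control box's middle, 240 long; the point is near its middle (mm). Loose; not to be moved
- footbed_mid (a point): a flat cork footbed, about 235 x 84 x 14; the point is its centre (mm). Loose; not to be moved
- tin_mid (a point): a closed steel tin, 80 across, 120 high, standing behind the box; the point is its centre (mm). Loose; not to be moved
- cup_mid (a point): a white ceramic cup, 76 across, 90 high, standing behind the box; the point is its centre (mm). Loose; not to be moved

How it is judged:
By the outcome, as a careful person would: the job done as asked, in the order asked, and still so for the second after the job is handed in, with the robot touching nothing.
It also fails if it takes over 42 s, if anything falls off the work surface, if the arm or the gripper's body presses on something with over 40 N, if the wrist force passes 120 N, or if a joint passes its speed limit or range.

ROBOT

A 6-joint arm with a two-finger parallel gripper is mounted at the origin on the work surface. World frame = base frame: x ahead of the robot, y to its left, z up, the work surface at z = 0. Lengths are in m, angles in degrees, forces in N, time in s.
With the tool pointing down it reaches from about 0.4 to 0.825 m from the base axis. Payload 7 kg.
Tool frame: the origin (TCP) lies midway between the tips of the shut fingers; the grasp point (between the pads) lies 19 mm behind it; z points along the fingers, y is the line along which they close (so a half turn about z gives the same grasp; the last joint's range is limited). The gripper opens to 88 mm and grips with 3 to 60 N. Pads are 19 mm wide; open, the fingers measure 130 mm over their backs; the gripper's body (78 mm by 193 mm) begins 47 mm behind the grasp point.
Start: joints at [-58.952, 20.546, 0.682, 0, -70.136, -16.507], TCP at [0.169, -0.653, 0.227] pointing down, gripper open.
Joint ranges: [-176.03, 176.03], [-82.01, 121.73], [-58.28, 71.71], [-173.87, 95.51], [-174.79, -0.11], [-173.66, 173.66]. Speed limits (degrees/s): [136.94, 136.94, 172.46, 180, 180, 180].

INTERFACE

Orientations are given as [roll, pitch, yaw] about the fixed x, y, z axes, in that order (R = Rz(yaw) Ry(pitch) Rx(roll)).
In Python, from plant import r, eyes, workorder gives the robot as it stands.
- The arm moves only by the tool step_arm, never from a script. Its argument "plan" is a list of rows, each a list of 5 numbers: the shift along the tool's x, y, z each as a share of 25 cm, from -1 to 1, then the turn about the tool's z as a share of 60 degrees, from -1 to 1, then the finger opening in mm, from 0 to 87.6. In form: [[x, y, z, turn, jaw], ...]. A call has 1 to 12 rows; each row is the pose to reach, as a shift and turn from the pose commanded when the call began, along the tool's axes at that moment; what a row does not reach only later rows make up. A row lasts 1/12 s, in which the tool goes at most 41.7 mm and 7.16 degrees, less where a joint would pass 70% of its speed; a pose out of reach is approached as far as the arm can. A call with a number of a shift or a turn outside -1 to 1 is refused whole. A call with a gripper value outside its range is refused whole. The fingers move at their own pace and stop on an object; "newtons" is the grip in N (left out, the last holds). Time passes only in rows, so rows that repeat a pose let the fingers close. It gives the time, the measured TCP pose, the force, the opening and the grip force at its end, in the units of the state.
- r.get_state(): the state, without advancing time (a new reading comes with each control period).
- eyes.capture(name): name is "scene" or "side" or "wrist"; returns the picture (420x560x3 uint8, red, green, blue); there is no depth.
- eyes.camera_model(name): a dict with "fov_y" (degrees; the focal length in pixels is half the picture's height over the tangent of half this angle, whatever the lens; pixels are square), "cx", "cy" (the principal point, pixels), "k1" (the pictures are not rectified: a ray, as slopes to the right and down, at radius r is drawn at 1 + k1 r^2 times it, then the intrinsics apply), "world_to_cam" (4x4, takes a point from world to camera coordinates); the wrist camera has in their place "hand_eye" (4x4, takes a point from camera to tool coordinates, whose origin is the TCP and whose axes are the flange's). Camera axes: x right, y up, looking along -z (the intrinsics and any distortion apply to the point x, -y, -z); pixel columns grow to the right and rows downward; lengths in m; the calibration is good to about 2 mm. A picture is of the moment at which its call begins: read the wrist's pose just before it. camera_model takes no time and is no camera call.
- workorder.close_job(): hands the job in; it is judged then, once.
The state is a dict: "time_s": time; "joints": joint angles; "qd": joint speeds; "joint_torque": joint torques, N m; "tcp_pos": TCP position; "eef_rot": TCP orientation; "contact_force": force on the tool from outside, world axes, zero at the start; "moment": the same for the moment, N m; "gripper_width": finger opening in m; "gripper_force": force on a finger pad.
Only numpy, scipy, OpenCV 4.12 (cv2) and the standard library are available. Lean on these libraries where they do the work, as an engineer would, in place of code of your own. Each camera call takes 0.05 s, during which the arm holds its last target. There are 200 camera calls.

## Working session

There is one attempt and no reset: what is moved stays moved. The work goes in short steps, Python scripts to look and compute and a tool call to move; the robot and the scene stay as the last step left them, time stands still between calls to the robot, and variables do not carry over. Pictures are saved under pics/ and viewed, at most 10 in all, crops included, and the job is handed in when it is done.

Besides the shell and the picture viewer there is one more tool, called after ">>>" by a JSON object that holds its "fn" and its "kwargs", one argument or row to a line. step_arm: Moves the arm, as the interface text tells. Its arguments: {"type":"object","properties":{"plan":{"type":"array"},"newtons":{"type":"number"}},"required":["plan"]}

```bash
mkdir -p pics; python3 - <<'E'
from plant import r, eyes, workorder
import cv2
s=r.get_state(); print({k:s[k] for k in('time_s','tcp_pos','eef_rot','gripper_width','contact_force')})
for n in('scene','side'):
    cv2.imwrite(f'pics/{n}0.png',eyes.capture(n)[:,:,::-1]); print(n,eyes.camera_model(n))
print(eyes.camera_model('wrist'))
E
```

```text
{'time_s': 0.0, 'tcp_pos': array([ 0.16932916, -0.65291373,  0.22562273]), 'eef_rot': array([ 1.79904730e+02, -1.02522481e-02, -1.65464048e+02]), 'gripper_width': 0.08730300636247039, 'contact_force': array([-0.02602256,  0.0011541 , -0.40498781])}
scene {'fov_y': 53.43051537134833, 'cx': 272.7276788625163, 'cy': 204.88601856721, 'k1': 0.03363146924033776, 'world_to_cam': array([[-0.84397079,  0.53596607, -0.02129981,  0.54581768],
       [-0.34420335, -0.51069736,  0.78785295,  0.13074077],
       [ 0.41138469,  0.67225634,  0.61549496, -1.38616335],
       [ 0.        ,  0.        ,  0.        ,  1.        ]])}
side {'fov_y': 43.90840603641986, 'cx': 272.8618939053603, 'cy': 219.31145046051537, 'k1': -0.07594391143232608, 'world_to_cam': array([[-0.97906554, -0.20275023,  0.01797263,  0.62247148],
       [ 0.16231635, -0.7244242 ,  0.66997237, -0.15065807],
       [-0.12281725,  0.65886411,  0.74216845, -1.58474581],
       [ 0.        ,  0.        ,  0.        ,  1.        ]])}
{'fov_y': 69.58545467600108, 'cx': 283.8736214431341, 'cy': 204.36266350085887, 'k1': -0.03296623004086989, 'hand_eye': array([[-3.64088858e-04,  9.69542127e-01,  2.44924338e-01,
         6.40853765e-02],
       [ 9.99999934e-01,  3.48876807e-04,  1.05494099e-04,
         3.54747080e-04],
       [ 1.68325527e-05,  2.44924360e-01, -9.69542190e-01,
        -1.57472824e-01],
       [ 0.00000000e+00,  0.00000000e+00,  0.00000000e+00,
         1.00000000e+00]])}
```

View pics/scene0.png

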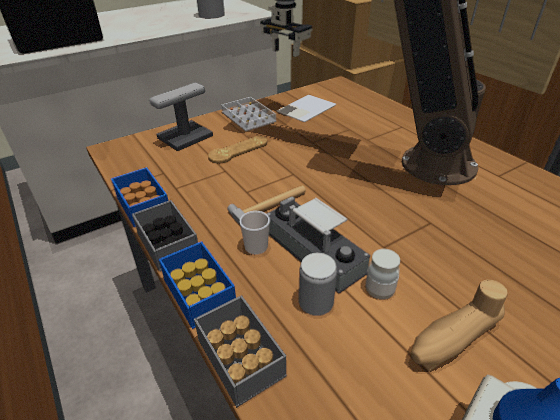

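View pics/side0.png

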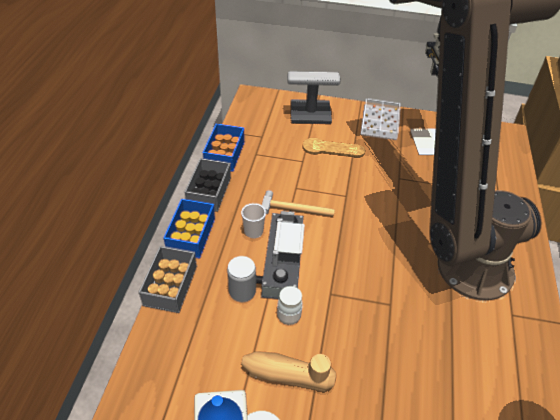

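The scene picture shows the flap as a bright quad around (320,216) on the dark box. In the side picture it is around (289,238). The button or knob on the left side is at (281,275) in side and (346,254) in scene. I'll segment the flap in both views and triangulate its corners.

```bash
cat > h.py <<'E'
import numpy as np, cv2
from plant import r, eyes, workorder
from scipy.spatial.transform import Rotation as Rn
def cam(n, s=None):
    m=eyes.camera_model(n); f=210/np.tan(np.radians(m['fov_y']/2))
    if n=='wrist':
        T=np.eye(4); T[:3,:3]=Rn.from_euler('xyz',s['eef_rot'],degrees=True).as_matrix(); T[:3,3]=s['tcp_pos']
        W=T@m['hand_eye']
    else: W=np.linalg.inv(m['world_to_cam'])
    return f,m['cx'],m['cy'],m['k1'],W
def ray(c,uv):
    f,cx,cy,k,W=c; d=np.array([(uv[0]-cx)/f,(uv[1]-cy)/f]); p=d.copy()
    for _ in range(20): p=d/(1+k*(p@p))
    v=W[:3,:3]@np.array([p[0],-p[1],-1]); return W[:3,3],v/np.linalg.norm(v)
def proj(c,P):
    f,cx,cy,k,W=c; q=np.linalg.inv(W)@np.append(P,1); a=np.array([q[0],-q[1]])/-q[2]
    a=a*(1+k*(a@a)); return a*f+[cx,cy]
def plane(c,uv,z):
    o,v=ray(c,uv); return o+v*(z-o[2])/v[2]
def tri(rs):
    A=np.zeros((3,3));b=np.zeros(3)
    for o,v in rs:
        M=np.eye(3)-np.outer(v,v);A+=M;b+=M@o
    p=np.linalg.solve(A,b); return p,[np.linalg.norm(np.cross(p-o,v)) for o,v in rs]
E
python3 - <<'E'
from h import *
roi={'scene':(285,195,350,238),'side':(268,212,308,262)}
out=[]
for n,(x0,y0,x1,y1) in roi.items():
    im=cv2.imread(f'pics/{n}0.png'); c=im[y0:y1,x0:x1]
    hsv=cv2.cvtColor(c,cv2.COLOR_BGR2HSV)
    m=((hsv[...,2]>140)&(hsv[...,1]<60)).astype(np.uint8)
    cs,_=cv2.findContours(m,cv2.RETR_EXTERNAL,cv2.CHAIN_APPROX_NONE); k=max(cs,key=cv2.contourArea)
    a=cv2.approxPolyN(k,4,ensure_convex=True).reshape(-1,2)+[x0,y0]
    print(n,cv2.contourArea(k),a.tolist())
    for p in a: print(plane(cam(n),p,.113).round(4))
    big=cv2.resize(c,None,fx=9,fy=9,interpolation=cv2.INTER_CUBIC)
    cv2.polylines(big,[((a-[x0,y0]+.5)*9).astype(np.int32)],True,(0,0,255),1); out.append(big)
H=max(b.shape[0] for b in out)
out=[cv2.copyMakeBorder(b,0,H-b.shape[0],0,5,0) for b in out]
o=np.hstack(out); cv2.imwrite('pics/c1.png',cv2.resize(o,None,fx=.8,fy=.8)); print(o.shape)
E
```

```text
scene 914.5 [[347, 219], [326, 235], [288, 206], [316, 198]]
[0.5236 0.1439 0.113 ]
[0.6009 0.1611 0.113 ]
[0.6128 0.0228 0.113 ]
[0.5346 0.0354 0.113 ]
side 819.0 [[304, 224], [302, 253], [273, 253], [277, 217]]
[0.5362 0.0359 0.113 ]
[0.5238 0.1452 0.113 ]
[0.6037 0.1629 0.113 ]
[0.6198 0.0259 0.113 ]
(450, 955, 3)
```

View pics/c1.png

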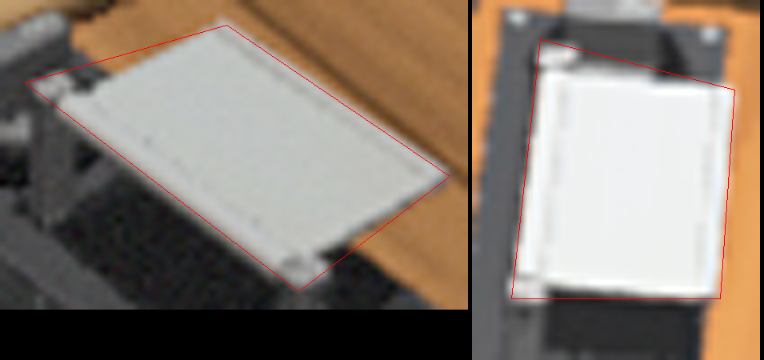

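The right half of the quad catches the hinge posts, but the front corners agree between the views: left (0.524, 0.144) and right (0.535, 0.036). That gives a width of 109 mm and a box yaw of about 6°. Now I'll travel toward the front of the box and close the fingers.

>>> {"fn": "step_arm", "kwargs": {
  "plan": [
    [-0.5, 0.33, 0, 0, 0],
    [-1, 0.66, 0, 0, 0],
    [-1, 0.66, 0, 0, 0],
    [-1, 0.66, 0, 0, 0],
    [-1, 0.66, 0, 0, 0],
    [-1, 0.66, 0, 0, 0],
    [-1, 0.66, 0, 0, 0],
    [-1, 0.66, 0, 0, 0]
  ],
  "newtons": 5
}}

```text
time_s: 0.77
tcp_pos: [0.373, -0.4272, 0.2265]
eef_rot: [180.0, 0.1, -165.3]
contact_force: [0.4, -0.3, -0.3]
gripper_width: 0.0399
gripper_force: 0.0
```

>>> {"fn": "step_arm", "kwargs": {
  "plan": [
    [-0.54, 0.81, 0, 0, 0],
    [-0.54, 0.81, 0, 0, 0],
    [-0.54, 0.81, 0, 0, 0],
    [-0.54, 0.81, 0, 0, 0],
    [-0.54, 0.81, 0, 0, 0],
    [-0.54, 0.81, 0, 0, 0],
    [-0.54, 0.81, 0, 0, 0]
  ]
}}

```text
time_s: 1.35
tcp_pos: [0.4513, -0.1967, 0.2267]
eef_rot: [180.0, 0.1, -165.2]
contact_force: [1.1, 0.3, -0.1]
gripper_width: 0.0007
gripper_force: 0.0
```

>>> {"fn": "step_arm", "kwargs": {
  "plan": [
    [-0.19, 0.9, 0, 0, 0],
    [-0.19, 0.9, 0, 0, 0],
    [-0.19, 0.9, 0, 0, 0],
    [-0.19, 0.9, 0, 0, 0],
    [-0.19, 0.9, 0, 0, 0],
    [-0.19, 0.9, 0, 0, 0],
    [-0.19, 0.9, 0, 0, 0],
    [-0.19, 0.9, 0, 0, 0]
  ]
}}

```text
time_s: 2.02
tcp_pos: [0.4391, 0.0296, 0.2264]
eef_rot: [-180.0, -0.0, -165.3]
contact_force: [0.9, -0.4, -0.1]
gripper_width: 0.0
gripper_force: 0.0
```

```bash
python3 - <<'E'
from h import *
s=r.get_state(); print({k:s[k] for k in('time_s','joints','tcp_pos','eef_rot','gripper_width','contact_force')})
w=eyes.capture('wrist')[:,:,::-1]; sd=eyes.capture('side')[:,:,::-1]; sc=eyes.capture('scene')[:,:,::-1]
for n,i in(('wrist',w),('side',sd),('scene',sc)): cv2.imwrite(f'pics/{n}1.png',i)
import pickle; pickle.dump(s,open('s1.pkl','wb'))
for n in('side','scene'): print(proj(cam(n),s['tcp_pos']))
P={'side':sd,'scene':sc}; o=[]
for n in P:
    u,v=proj(cam(n),s['tcp_pos']).astype(int); c=P[n][max(v-70,0):v+60,max(u-65,0):u+65]; o.append(cv2.resize(c,(390,390),interpolation=cv2.INTER_CUBIC))
cv2.imwrite('pics/g1.png',np.hstack(o))
E
```

```text
{'time_s': 2.0167, 'joints': array([ 2.96856709e+01, -2.29726835e+00, -2.72291167e+01, -5.64471190e-03,
       -6.50891187e+01, -1.04984848e+02]), 'tcp_pos': array([0.43911595, 0.02958507, 0.22643248]), 'eef_rot': array([-1.79999523e+02, -2.15776841e-02, -1.65301556e+02]), 'gripper_width': 4.4038817317980264e-05, 'contact_force': array([ 0.92587087, -0.35310334, -0.10612426])}
[341.19948849 201.0676019 ]
[347.13231632 147.80643007]
```

View pics/wrist1.png

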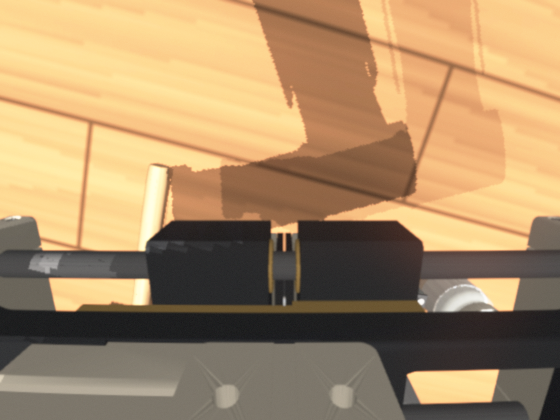

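View pics/g1.png

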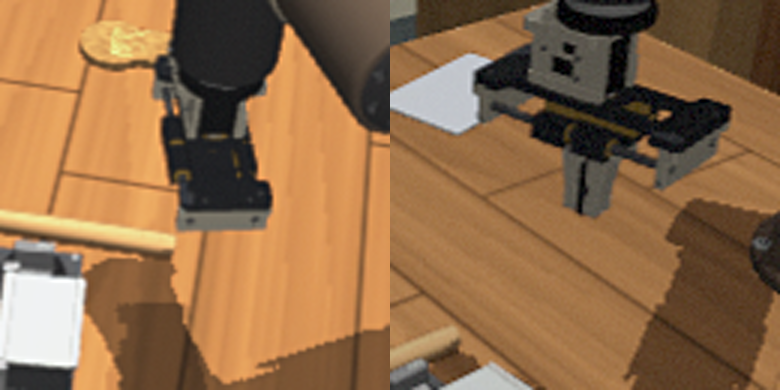

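The wrist view looks back past the closed fingers toward the robot, so it doesn't show the flap. The side and scene crops show closed fingers that taper along tool y, with flat tool-x faces.

The tool can only point straight down. So I'll put a flat finger face against the bead with the tip low, in front of the box, and ride the bead up and back. The side push follows with the flap resting on the finger. First I move to the pre-contact pose, left of the lever.

>>> {"fn": "step_arm", "kwargs": {
  "plan": [
    [-0.17, 0.16, 0.1, 0.07, 0],
    [-0.345, 0.32, 0.2, 0.143, 0],
    [-0.345, 0.32, 0.346, 0.143, 0],
    [-0.345, 0.32, 0.346, 0.143, 0],
    [-0.345, 0.32, 0.346, 0.143, 0],
    [-0.345, 0.32, 0.346, 0.143, 0]
  ]
}}

```text
time_s: 2.67
tcp_pos: [0.5024, 0.1266, 0.1384]
eef_rot: [-179.9, -0.2, -174.1]
contact_force: [0.3, -0.2, 0.5]
gripper_width: 0.0002
gripper_force: 0.0
```

```bash
python3 - <<'E'
from h import *
s=r.get_state(); print(s['tcp_pos'],s['eef_rot'],s['contact_force'])
a,b=cam('scene'),cam('side')
for p,q in(((347,219),(302,253)),((316,198),(304,224))):
    print(tri([ray(a,p),ray(b,q)]))
o=[]
for n in('scene','side'):
    im=eyes.capture(n)[:,:,::-1]; cv2.imwrite(f'pics/{n}2.png',im)
    u,v=proj(cam(n),s['tcp_pos']).astype(int); o.append(cv2.resize(im[v-50:v+50,u-50:u+50],(400,400),interpolation=cv2.INTER_CUBIC))
cv2.imwrite('pics/g2.png',np.hstack(o))
E
```

```text
[0.50238925 0.12658023 0.13840135] [-179.87477119   -0.20947319 -174.09460088] [ 0.33618195 -0.19181326  0.50241511]
(array([0.52385031, 0.14452143, 0.11299614]), [np.float64(0.0004940087314688502), np.float64(0.0004940087314687285)])
(array([0.53606543, 0.0373231 , 0.11476625]), [np.float64(7.741574490694865e-05), np.float64(7.741574490696286e-05)])
```

View pics/g2.png

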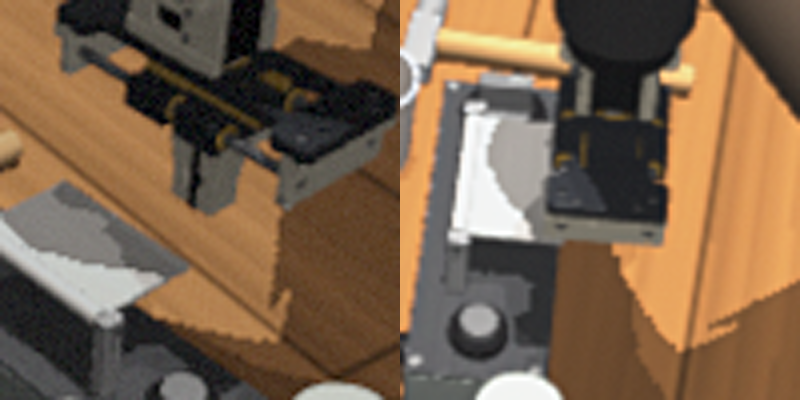

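The gripper hangs in front of the left half of the flap with its body parallel to it, and the flap corners triangulate at z = 0.113–0.115 as expected. Now I descend in front of the bead.

>>> {"fn": "step_arm", "kwargs": {
  "plan": [
    [0, 0, 0.1, 0, 0],
    [0, 0, 0.2, 0, 0],
    [0, 0, 0.27, 0, 0],
    [0, 0, 0.31, 0, 0],
    [0, 0, 0.32, 0, 0],
    [0, 0, 0.32, 0, 0]
  ]
}}

```text
time_s: 3.27
tcp_pos: [0.5031, 0.1275, 0.0608]
eef_rot: [180.0, 0.0, -174.1]
contact_force: [1.6, -0.6, -0.1]
gripper_width: 0.0007
gripper_force: 0.0
```

>>> {"fn": "step_arm", "kwargs": {
  "plan": [
    [-0.01, 0, 0, 0, 0],
    [-0.02, 0, 0, 0, 0],
    [-0.028, 0, 0, 0, 0],
    [-0.032, 0, 0, 0, 0],
    [-0.032, 0, 0, 0, 0],
    [-0.032, 0, 0, 0, 0]
  ]
}}

```text
time_s: 3.77
tcp_pos: [0.5108, 0.1287, 0.0602]
eef_rot: [180.0, 0.0, -174.0]
contact_force: [0.3, 1.2, -0.3]
gripper_width: 0.0003
gripper_force: 0.0
```

>>> {"fn": "step_arm", "kwargs": {
  "plan": [
    [-0.004, 0, 0.008, 0, 0],
    [-0.008, 0, 0.012, 0, 0],
    [-0.012, 0, 0.012, 0, 0],
    [-0.012, 0, 0.012, 0, 0]
  ]
}}

```text
time_s: 4.1
tcp_pos: [0.5138, 0.129, 0.0569]
eef_rot: [-180.0, -0.0, -174.0]
contact_force: [0.2, 0.3, 0.4]
gripper_width: 0.0004
gripper_force: 0.0
```

>>> {"fn": "step_arm", "kwargs": {
  "plan": [
    [-0.003, 0, 0, 0, 0],
    [-0.006, 0, 0, 0, 0],
    [-0.006, 0, 0, 0, 0],
    [-0.006, 0, 0, 0, 0]
  ]
}}

```text
time_s: 4.43
tcp_pos: [0.5152, 0.1292, 0.0571]
eef_rot: [-180.0, -0.0, -174.0]
contact_force: [1.1, 0.0, 0.0]
gripper_width: 0.0006
gripper_force: 0.0
```

>>> {"fn": "step_arm", "kwargs": {
  "plan": [
    [-0.003, 0, 0, 0, 0],
    [-0.006, 0, 0, 0, 0],
    [-0.006, 0, 0, 0, 0],
    [-0.006, 0, 0, 0, 0]
  ]
}}

```text
time_s: 4.77
tcp_pos: [0.5163, 0.1292, 0.057]
eef_rot: [-180.0, -0.0, -174.0]
contact_force: [-2.9, 0.1, 1.0]
gripper_width: 0.0009
gripper_force: 1.1
```

>>> {"fn": "step_arm", "kwargs": {
  "plan": [
    [-0.003, 0, 0, 0, 0],
    [-0.006, 0, 0, 0, 0],
    [-0.006, 0, 0, 0, 0],
    [-0.006, 0, 0, 0, 0]
  ]
}}

```text
time_s: 5.1
tcp_pos: [0.5164, 0.1291, 0.0568]
eef_rot: [-180.0, -0.2, -174.1]
contact_force: [-9.0, 2.6, 5.0]
gripper_width: 0.0006
gripper_force: 4.5
```

Contact at TCP x ≈ 0.516, as predicted. I ease the press and ride the bead upward.

>>> {"fn": "step_arm", "kwargs": {
  "plan": [
    [0.002, 0, 0, 0, 0],
    [0.002, 0, -0.01, 0, 0],
    [0.001, 0, -0.02, 0, 0],
    [0.001, 0, -0.03, 0, 0],
    [0, 0, -0.04, 0, 0],
    [0, 0, -0.04, 0, 0]
  ]
}}

```text
time_s: 5.6
tcp_pos: [0.517, 0.1292, 0.067]
eef_rot: [-180.0, -0.1, -174.1]
contact_force: [-5.6, 0.7, 0.0]
gripper_width: 0.0006
gripper_force: 2.8
```

```bash
python3 - <<'E'
from h import *
s=r.get_state(); print(s['tcp_pos'],s['contact_force'])
o=[]
for n in('scene','side'):
    im=eyes.capture(n)[:,:,::-1]
    u,v=proj(cam(n),np.array([.56,.11,.11])).astype(int); o.append(cv2.resize(im[v-40:v+40,u-40:u+40],(400,400),interpolation=cv2.INTER_CUBIC))
cv2.imwrite('pics/g3.png',np.hstack(o))
E
```

```text
[0.51703154 0.12917884 0.06700515] [-5.6086103   0.72501897  0.04558399]
```

View pics/g3.png

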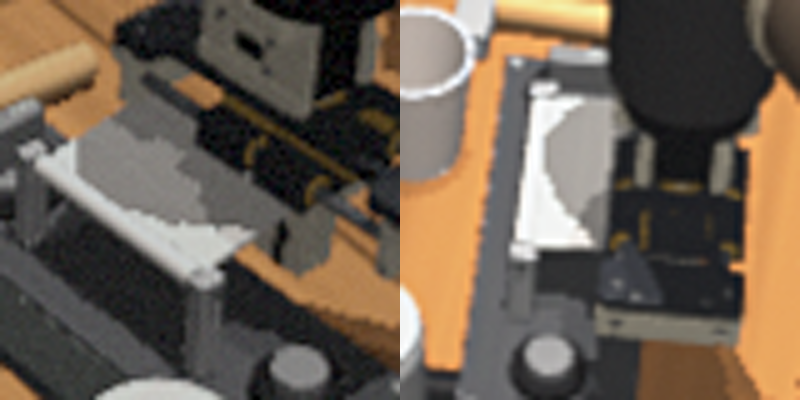

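The flap's left edge now runs more steeply in the scene crop (from (215,275) to (255,232)) than before, so the flap is rising with the finger. I continue along the arc.

>>> {"fn": "step_arm", "kwargs": {
  "plan": [
    [-0.001, 0, -0.01, 0, 0],
    [-0.003, 0, -0.02, 0, 0],
    [-0.006, 0, -0.032, 0, 0],
    [-0.01, 0, -0.048, 0, 0],
    [-0.01, 0, -0.048, 0, 0]
  ]
}}

```text
time_s: 6.12
tcp_pos: [0.5197, 0.1294, 0.0793]
eef_rot: [-180.0, -0.1, -174.1]
contact_force: [-7.1, 1.6, 0.9]
gripper_width: 0.0006
gripper_force: 3.2
```

```bash
cat > look.py <<'E'
from h import *; import sys
s=r.get_state(); print(s['time_s'],s['tcp_pos'],s['contact_force'])
o=[]
for n in('scene','side'):
    im=eyes.capture(n)[:,:,::-1]
    u,v=proj(cam(n),np.array([.56,.11,.11])).astype(int); o.append(cv2.resize(im[v-40:v+40,u-40:u+40],(400,400),interpolation=cv2.INTER_CUBIC))
cv2.imwrite(f'pics/{sys.argv[1]}.png',np.hstack(o))
E
python3 look.py g4
```

```text
6.1167 [0.51966557 0.12943871 0.07933539] [-7.10156347  1.60126544  0.85411954]
```

View pics/g4.png

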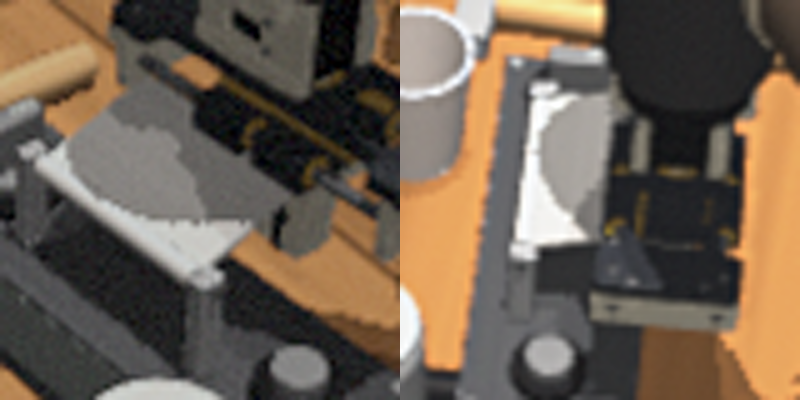

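The flap is following: the TCP is up 22 mm and back 3.3 mm, which matches the arc (flap at about 19°). I keep going with a lighter press.

>>> {"fn": "step_arm", "kwargs": {
  "plan": [
    [-0.003, 0, -0.012, 0, 0],
    [-0.007, 0, -0.024, 0, 0],
    [-0.012, 0, -0.036, 0, 0],
    [-0.018, 0, -0.048, 0, 0],
    [-0.018, 0, -0.048, 0, 0]
  ]
}}

```text
time_s: 6.63
tcp_pos: [0.5245, 0.1299, 0.0915]
eef_rot: [-180.0, -0.1, -174.1]
contact_force: [-6.1, 1.5, 4.1]
gripper_width: 0.0005
gripper_force: 3.1
```

>>> {"fn": "step_arm", "kwargs": {
  "plan": [
    [-0.006, 0, -0.012, 0, 0],
    [-0.014, 0, -0.024, 0, 0],
    [-0.023, 0, -0.036, 0, 0],
    [-0.034, 0, -0.048, 0, 0],
    [-0.034, 0, -0.048, 0, 0]
  ]
}}

```text
time_s: 7.05
tcp_pos: [0.5322, 0.1307, 0.1037]
eef_rot: [-180.0, -0.2, -174.1]
contact_force: [-12.3, 2.2, 8.8]
gripper_width: 0.0006
gripper_force: 6.1
```

The force now points along the plate toward the hinge, so my path is slightly inside the arc. I correct outward (more up, less back).

>>> {"fn": "step_arm", "kwargs": {
  "plan": [
    [0.004, 0, -0.008, 0, 0],
    [-0.004, 0, -0.016, 0, 0],
    [-0.012, 0, -0.024, 0, 0],
    [-0.016, 0, -0.026, 0, 0],
    [-0.016, 0, -0.026, 0, 0]
  ]
}}

```text
time_s: 7.47
tcp_pos: [0.5382, 0.1316, 0.11]
eef_rot: [180.0, 0.1, -174.0]
contact_force: [-2.2, -0.3, 2.3]
gripper_width: 0.0002
gripper_force: 1.1
```

```bash
python3 look.py g5
```

```text
7.4667 [0.53820805 0.1315792  0.10999939] [-2.16486724 -0.34671937  2.26489819]
```

View pics/g5.png

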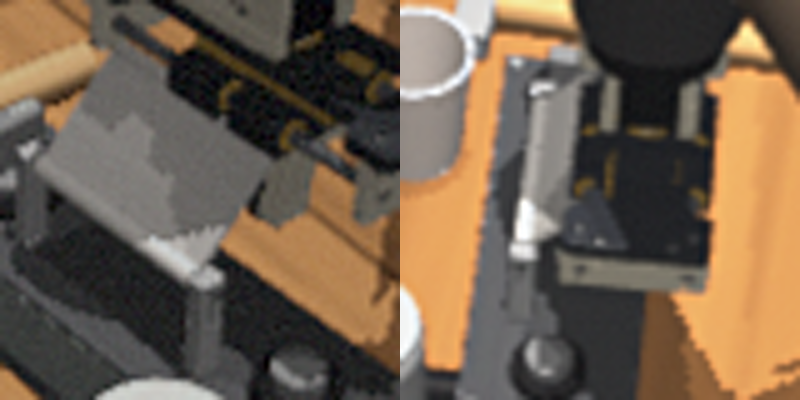

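The flap is up at about 47° resting on the finger, with light force. Now I ease out and lower the tip to lever height. The ball centre is at z ≈ 0.098–0.100.

>>> {"fn": "step_arm", "kwargs": {
  "plan": [
    [0.008, 0, 0.004, 0, 0],
    [0.013, 0, 0.014, 0, 0],
    [0.017, 0, 0.026, 0, 0],
    [0.018, 0, 0.036, 0, 0],
    [0.018, 0, 0.043, 0, 0],
    [0.018, 0, 0.043, 0, 0]
  ]
}}

```text
time_s: 8.07
tcp_pos: [0.529, 0.1302, 0.0975]
eef_rot: [-179.9, -0.4, -174.1]
contact_force: [-16.8, 3.2, 10.6]
gripper_width: 0.0006
gripper_force: 8.5
```

The bead sticks to the finger (high friction), so dragging it down loads it. I raise again to relieve it, then lower while sliding sideways (away from the lever), so that friction acts sideways instead.

>>> {"fn": "step_arm", "kwargs": {
  "plan": [
    [0, 0, -0.012, 0, 0],
    [0, 0, -0.024, 0, 0],
    [0.001, 0, -0.026, 0, 0],
    [0.001, 0, -0.026, 0, 0]
  ]
}}

```text
time_s: 8.4
tcp_pos: [0.5332, 0.1312, 0.1055]
eef_rot: [180.0, 0.1, -174.0]
contact_force: [-1.2, 0.9, -0.0]
gripper_width: 0.0006
gripper_force: 0.6
```

>>> {"fn": "step_arm", "kwargs": {
  "plan": [
    [0, 0.008, 0, 0, 0],
    [0, 0.016, 0.003, 0, 0],
    [0, 0.024, 0.007, 0, 0],
    [0, 0.032, 0.011, 0, 0],
    [0, 0.036, 0.012, 0, 0],
    [0, 0.036, 0.012, 0, 0]
  ]
}}

```text
time_s: 8.9
tcp_pos: [0.5318, 0.1402, 0.1021]
eef_rot: [-180.0, -0.0, -174.0]
contact_force: [0.1, -0.2, -0.3]
gripper_width: 0.0005
gripper_force: 0.4
```

The slide works with near-zero force. I slide back while lowering another ~3.5 mm.

>>> {"fn": "step_arm", "kwargs": {
  "plan": [
    [0, -0.008, 0, 0, 0],
    [0, -0.016, 0.004, 0, 0],
    [0, -0.024, 0.009, 0, 0],
    [0, -0.032, 0.014, 0, 0],
    [0, -0.032, 0.014, 0, 0]
  ]
}}

```text
time_s: 9.32
tcp_pos: [0.5322, 0.1321, 0.0987]
eef_rot: [180.0, -0.0, -174.1]
contact_force: [-4.4, 2.6, 2.7]
gripper_width: 0.0002
gripper_force: 4.3
```

```bash
python3 look.py g6
```

```text
9.3167 [0.53215267 0.13208085 0.09866335] [-4.408115    2.64446551  2.74074452]
```

View pics/g6.png

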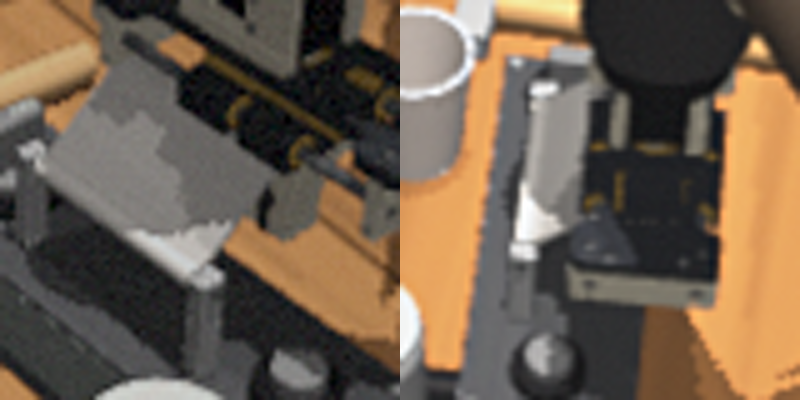

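The picture shows the flap held up on the finger, with the fingertip beneath it left of the lever. Now the side push to the right, with force checks.

>>> {"fn": "step_arm", "kwargs": {
  "plan": [
    [0.001, -0.008, 0, 0, 0],
    [0.001, -0.016, 0, 0, 0],
    [0.001, -0.024, 0, 0, 0],
    [0.001, -0.032, 0, 0, 0],
    [0.001, -0.032, 0, 0, 0]
  ]
}}

```text
time_s: 9.83
tcp_pos: [0.5331, 0.1239, 0.0988]
eef_rot: [180.0, -0.0, -174.1]
contact_force: [-3.3, 2.8, 2.5]
gripper_width: 0.0003
gripper_force: 2.8
```

>>> {"fn": "step_arm", "kwargs": {
  "plan": [
    [0, -0.008, 0, 0, 0],
    [0, -0.016, 0, 0, 0],
    [0, -0.024, 0, 0, 0],
    [0, -0.032, 0, 0, 0],
    [0, -0.032, 0, 0, 0]
  ]
}}

```text
time_s: 10.25
tcp_pos: [0.5344, 0.1166, 0.0995]
eef_rot: [179.9, 0.1, -174.0]
contact_force: [-5.1, 5.3, 7.5]
gripper_width: 0.0007
gripper_force: 4.7
```

>>> {"fn": "step_arm", "kwargs": {
  "plan": [
    [0, -0.008, 0, 0, 0],
    [0, -0.016, 0, 0, 0],
    [0, -0.024, 0, 0, 0],
    [0, -0.032, 0, 0, 0],
    [0, -0.032, 0, 0, 0]
  ]
}}

```text
time_s: 10.67
tcp_pos: [0.5354, 0.1085, 0.0996]
eef_rot: [179.9, 0.1, -174.0]
contact_force: [-4.1, 3.5, 6.4]
gripper_width: 0.0003
gripper_force: 4.5
```

>>> {"fn": "step_arm", "kwargs": {
  "plan": [
    [0, -0.008, 0, 0, 0],
    [0, -0.016, 0, 0, 0],
    [0, -0.024, 0, 0, 0],
    [0, -0.024, 0, 0, 0]
  ]
}}

```text
time_s: 11.0
tcp_pos: [0.5357, 0.1027, 0.0992]
eef_rot: [179.9, 0.0, -174.0]
contact_force: [-5.2, 5.9, 5.0]
gripper_width: 0.001
gripper_force: 4.7
```

>>> {"fn": "step_arm", "kwargs": {
  "plan": [
    [0, -0.006, 0, 0, 0],
    [0, -0.012, 0, 0, 0],
    [0, -0.012, 0, 0, 0]
  ]
}}

```text
time_s: 11.25
tcp_pos: [0.5359, 0.0999, 0.0991]
eef_rot: [179.9, 0.0, -174.0]
contact_force: [-5.4, 5.8, 3.1]
gripper_width: 0.0001
gripper_force: 4.9
```

>>> {"fn": "step_arm", "kwargs": {
  "plan": [
    [0, -0.006, 0, 0, 0],
    [0, -0.012, 0, 0, 0],
    [0, -0.012, 0, 0, 0]
  ]
}}

```text
time_s: 11.5
tcp_pos: [0.536, 0.0978, 0.0991]
eef_rot: [179.9, 0.0, -174.0]
contact_force: [-7.8, 10.4, 5.4]
gripper_width: 0.0002
gripper_force: 6.8
```

>>> {"fn": "step_arm", "kwargs": {
  "plan": [
    [0, -0.004, 0, 0, 0],
    [0, -0.006, 0, 0, 0],
    [0, -0.006, 0, 0, 0]
  ]
}}

```text
time_s: 11.75
tcp_pos: [0.536, 0.0967, 0.0991]
eef_rot: [179.8, 0.0, -174.0]
contact_force: [-8.7, 12.2, 6.3]
gripper_width: 0.0008
gripper_force: 6.8
```

>>> {"fn": "step_arm", "kwargs": {
  "plan": [
    [0, -0.004, 0, 0, 0],
    [0, -0.008, 0, 0, 0],
    [0, -0.008, 0, 0, 0]
  ]
}}

```text
time_s: 12.0
tcp_pos: [0.5363, 0.0955, 0.0994]
eef_rot: [179.8, 0.1, -174.0]
contact_force: [-10.9, 17.1, 9.0]
gripper_width: 0.0002
gripper_force: 9.0
```

Fy climbed to 17 N, against the 1.7 N that moves the lever, so the lever is against its end stop. It travelled ~24 mm, as expected. Now I ease off to the left and draw straight back quickly so the flap drops freely.

>>> {"fn": "step_arm", "kwargs": {
  "plan": [
    [0, 0.01, 0, 0, 0],
    [0, 0.022, 0, 0, 0],
    [0, 0.034, 0, 0, 0],
    [0, 0.034, 0, 0, 0]
  ]
}}

```text
time_s: 12.33
tcp_pos: [0.5353, 0.101, 0.0987]
eef_rot: [-180.0, -0.0, -174.0]
contact_force: [-4.7, 1.3, 2.7]
gripper_width: 0.0004
gripper_force: 3.1
```

>>> {"fn": "step_arm", "kwargs": {
  "plan": [
    [0.16, 0, 0, 0, 0],
    [0.32, 0, 0, 0, 0],
    [0.38, 0, 0, 0, 0],
    [0.38, 0, 0, 0, 0],
    [0.38, 0, 0, 0, 0],
    [0.38, 0, 0, 0, 0]
  ]
}}

```text
time_s: 12.83
tcp_pos: [0.4424, 0.0918, 0.0993]
eef_rot: [180.0, 0.1, -174.0]
contact_force: [1.3, -0.4, -0.2]
gripper_width: 0.0004
gripper_force: 0.0
```

>>> {"fn": "step_arm", "kwargs": {
  "plan": [
    [0, 0, -0.15, 0, 0],
    [0, 0, -0.3, 0, 0],
    [0, 0, -0.4, 0, 0],
    [0, 0, -0.4, 0, 0],
    [0, 0, -0.4, 0, 0],
    [0, 0, -0.4, 0, 0]
  ]
}}

```text
time_s: 13.33
tcp_pos: [0.4416, 0.0913, 0.1984]
eef_rot: [180.0, -0.0, -174.1]
contact_force: [-0.2, 0.2, -0.6]
gripper_width: 0.0006
gripper_force: 0.0
```

```bash
python3 - <<'E'
from h import *
s=r.get_state(); print(s['time_s'],s['tcp_pos'],s['contact_force'])
# differences against the first pictures around flap, button/knob and bench things
for n in('scene','side'):
    im=eyes.capture(n)[:,:,::-1]; cv2.imwrite(f'pics/{n}9.png',im); a=cv2.imread(f'pics/{n}0.png')
    d=cv2.absdiff(a,im).max(2)>50
    d=cv2.morphologyEx(d.astype(np.uint8),cv2.MORPH_OPEN,np.ones((2,2)))
    k,_,st,ce=cv2.connectedComponentsWithStats(d)
    for i in range(1,k):
        if st[i,4]>6: print(n,st[i].tolist())
    # flap mask by white level, before/after, and ball region brightness
    x0,y0,x1,y1={'scene':(285,195,350,238),'side':(268,212,308,262)}[n]
    for q in(a,im):
        h=cv2.cvtColor(q[y0:y1,x0:x1],cv2.COLOR_BGR2HSV); m=((h[...,2]>95)&(h[...,1]<60)); print(n,int(m.sum()),np.argwhere(m).mean(0).round(1))
    # toggle ball projections, off and on
    o=np.array([.5823,.0957,0]);e=np.array([.9943,.1063,0]);t=np.array([-.1063,.9943,0])
    for y in(.012,-.012): print(n,'ball',y,proj(cam(n),o-.037*e+y*t+[0,0,.098]).round(1))
E
```

```text
13.3333 [0.44162504 0.09128379 0.19836318] [-0.15330182  0.17914322 -0.60690885]
scene [261, 0, 43, 49, 731]
scene [360, 0, 13, 5, 50]
scene [459, 0, 8, 7, 29]
scene [358, 5, 10, 24, 145]
scene [461, 10, 5, 9, 27]
scene [272, 12, 11, 11, 57]
scene [364, 13, 4, 3, 8]
scene [516, 20, 3, 3, 7]
scene [481, 23, 3, 3, 8]
scene [491, 23, 44, 62, 479]
scene [485, 24, 15, 10, 81]
scene [471, 26, 17, 8, 59]
scene [409, 28, 44, 37, 1107]
scene [358, 33, 43, 8, 109]
scene [465, 32, 9, 24, 119]
scene [276, 39, 4, 13, 51]
scene [250, 41, 164, 144, 7737]
scene [404, 50, 5, 11, 44]
scene [468, 58, 7, 16, 84]
scene [425, 82, 4, 3, 10]
scene [259, 99, 38, 16, 274]
scene [414, 111, 2, 5, 10]
scene [225, 123, 21, 11, 128]
scene [417, 126, 8, 16, 87]
scene [477, 126, 4, 2, 8]
scene [434, 139, 32, 7, 102]
scene [388, 158, 3, 3, 8]
scene [469, 161, 24, 24, 443]
scene [416, 171, 7, 6, 26]
scene [440, 176, 8, 6, 28]
scene [414, 178, 32, 20, 400]
scene [335, 191, 87, 65, 3075]
scene 1087 [19.6 32.8]
scene 1097 [19.6 32.7]
scene ball 0.012 [329.4 218. ]
scene ball -0.012 [322.6 213.3]
side [390, 0, 170, 121, 7882]
side [542, 57, 18, 33, 195]
side [524, 72, 16, 13, 91]
side [326, 78, 204, 179, 16213]
side [505, 82, 15, 11, 97]
side [415, 129, 8, 3, 22]
side [395, 142, 4, 5, 16]
side [479, 145, 81, 170, 4587]
side [410, 193, 7, 10, 41]
side [463, 193, 15, 17, 81]
side [408, 195, 2, 4, 8]
side [486, 194, 9, 20, 118]
side [523, 198, 6, 5, 20]
side [527, 204, 7, 8, 25]
side [514, 216, 20, 15, 107]
side [495, 220, 18, 7, 44]
side [424, 226, 6, 14, 55]
side [467, 231, 5, 10, 23]
side [303, 233, 113, 84, 4465]
side [499, 241, 4, 3, 9]
side [472, 253, 5, 5, 13]
side [440, 259, 11, 17, 130]
side [417, 264, 35, 31, 580]
side [448, 276, 13, 10, 84]
side [473, 288, 5, 6, 18]
side 1234 [23.7 17.4]
side 1271 [23.8 17.2]
side ball 0.012 [297.1 244.1]
side ball -0.012 [297.7 237.8]
```

The flap area and centroid match the first pictures, so it has dropped shut. All other image changes come from the arm and its shadow. The toggle can't be seen under the closed flap, but the force and travel indicate it is at its stop. I'm handing in.

```bash
python3 -c "
from plant import workorder
print(workorder.close_job())"
```

```text
the job is handed in; nothing more can be done
None
```

I lifted the flap on the finger, pushed the toggle right until it met its end stop, and let the flap drop shut, then handed the job in at about 13 s; that the switch is on rests on the force and travel readings, since the closed flap hides the lever.

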